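# Assemble the filter column and open its valve

## Task

Build up the filter column: take the yellow dust cap off the pedestal and put it in the green tray, then seat every blue-and-white filter cartridge that is on the bench on the pedestal's centring spigot, flange down, one on another in any order and each fully home, and seat the orange end cap on top of them. Then insert the probe fully into the opening in the end cap, and last of all swing the red valve lever right over to its other side. Let go of everything, and leave the other things on the bench where they are.

Things in the scene. Friction and masses are not known exactly. Their poses are not given: they have to be found in the camera images.
- pedestal: Fixed pedestal of the filter column: grey base plate 130 x 130 x 12 mm, aluminium disc 92 mm dia up to 30 mm above the bench, on it a steel spigot 30 mm dia and 18 mm tall (top 6 mm tapered to 22 mm). Origin: centre of the underside, on the bench.
- pedestal_face (a point): Centre of the pedestal's flat top face, 30 mm above the bench, at the foot of the spigot; the column stands here.
- dust_cap: Yellow dust cap, at first on the pedestal's spigot: body 60 mm dia x 23 mm with a 33 mm dia, 20 mm deep recess below, knob 34 mm dia from 23 to 54 mm up. About 0.08 kg. Origin: centre of its underside, z up.
- cartridge1: Filter cartridge, standing hub up: blue flange 80 mm dia x 12 mm with a recess in its underside (33 mm dia, 20 mm deep); white hub 48 mm dia, 12 to 46 mm up (grip here); steel spigot 30 mm dia, 46 to 64 mm up, top 6 mm tapered to 22. 0.2 to 0.45 kg. Origin: centre of the underside, z up. Seated, it rests on the face below (pedestal's, or a hub's 46 mm shoulder): 46 mm per cartridge.
- cartridge2: Another filter cartridge, just like cartridge1. Two or three of the four are present; an absent one reads None.
- cartridge3: Another filter cartridge, just like cartridge1. Two or three of the four are present; an absent one reads None.
- cartridge4: Another filter cartridge, just like cartridge1. Two or three of the four are present; an absent one reads None.
- end_cap: Orange end cap on the bench: flange 80 mm dia x 12 mm, the same recess below, hub 48 mm dia from 12 to 54 mm up (grip here), in whose top is a round opening 13 mm dia and 30 mm deep (its floor is 24 mm above the underside). 0.18 to 0.35 kg. Origin: centre of the underside, z up.
- end_cap_mouth (a point): Centre of the opening in the end cap's top, 54 mm above its underside.
- probe: Probe standing upright in its stand: steel shaft 10 mm dia, 40 mm long, pointed over its last 6 mm, and above it a black handle 22 mm dia from 40 to 100 mm above the tip, with a red band. 0.06 kg. Origin: the tip, z up along the handle. Fully in, the tip stands on the floor of the end cap's opening and 10 mm of shaft shows.
- probe_stand: White block 70 x 70 x 35 mm, 0.5 kg, standing loose on the bench, with a 13 mm hole, 30 mm deep, in its top, holding the probe. Origin: centre of its underside.
- tray: Fixed green open tray 120 x 120 x 30 mm, walls and floor 4 mm. Origin: centre of its underside, axes along its sides.
- tray_in (a point): Centre of the tray's inner floor, 4 mm above the bench.
- valve_base: Fixed grey block 70 x 50 x 25 mm that carries the valve lever. Origin: centre of its underside; the lever leans towards this body's -x when closed and swings over towards +x. Lever pivot 22 mm above the bench at the centre.
- valve (a joint): Angle of the valve lever: starts near 0 (leaning 0.5 rad to -x of valve_base, closed) and goes to 1.0 rad (leaning 0.5 rad to +x, fully open). It turns easily (friction about 0.06 N m, i.e. about 1 N at the tip) and stays where it is left.
- valve_tip (a point): Centre of the red ball, 26 mm dia, at the lever's end, 80 mm from its pivot (about 92 mm above the bench when closed or open, 102 mm midway).
- jar: Bystander: amber jar with white lid, 60 mm dia, 75 mm tall. Leave it alone. Origin: centre of its underside.
- wrench: Bystander: steel wrench lying flat. Leave it alone. Origin: under its middle.
- bottle: Bystander: white plastic bottle with blue cap, 60 mm dia, 150 mm tall. Leave it alone. Origin: centre of its underside.
- beaker: Bystander: glass beaker, 70 mm dia, 90 mm tall. Leave it alone. Origin: centre of its underside.
- carton: Bystander: cardboard carton 70 x 100 x 60 mm. Leave it alone. Origin: centre of its underside.
Not all that is in view belongs to the job. Leave any purple or turquoise look-alike of the cartridge1 alone.

How it is judged (in metres and radians):
On the way, in this order (a step that is already met when the one before it is completed fails the run):
1. every cartridge present is seated on the pedestal, one on another (horizontal distance between each of cartridge1, cartridge2, cartridge3, cartridge4 and pedestal_face below 0.007 m and angle between each of cartridge1, cartridge2, cartridge3, cartridge4's own z axis and vertical below 0.06 rad and (height (world z) of cartridge1 between 0.026 and 0.034 m or height (world z) of cartridge1 between 0.072 and 0.08 m or height (world z) of cartridge1 between 0.118 and 0.126 m) and (height (world z) of cartridge2 between 0.026 and 0.034 m or height (world z) of cartridge2 between 0.072 and 0.08 m or height (world z) of cartridge2 between 0.118 and 0.126 m) and (height (world z) of cartridge3 between 0.026 and 0.034 m or height (world z) of cartridge3 between 0.072 and 0.08 m or height (world z) of cartridge3 between 0.118 and 0.126 m) and (height (world z) of cartridge4 between 0.026 and 0.034 m or height (world z) of cartridge4 between 0.072 and 0.08 m or height (world z) of cartridge4 between 0.118 and 0.126 m)), for 0.2 s.
2. the end cap is seated on top of the cartridges (all of step 1 and horizontal distance between end_cap and pedestal_face below 0.008 m and angle between end_cap's own z axis and vertical below 0.06 rad and (height (world z) of end_cap between 0.118 and 0.126 m or height (world z) of end_cap between 0.164 and 0.172 m) and z of each of cartridge1, cartridge2, cartridge3, cartridge4 in the frame of end_cap below -0.03 m), for 0.2 s.
3. the probe is fully in the end cap's opening (horizontal distance between end_cap and pedestal_face below 0.008 m and angle between end_cap's own z axis and vertical below 0.06 rad and (height (world z) of end_cap between 0.118 and 0.126 m or height (world z) of end_cap between 0.164 and 0.172 m) and z of each of cartridge1, cartridge2, cartridge3, cartridge4 in the frame of end_cap below -0.03 m and x of probe in the frame of end_cap between -0.006 and 0.006 m and y of probe in the frame of end_cap between -0.006 and 0.006 m and z of probe in the frame of end_cap between 0.019 and 0.03 m and angle between probe's own z axis and vertical below 0.13 rad), for 0.2 s.
4. the valve lever is swung over (value of joint valve above 0.85 rad), for 0.2 s.
At the end, for the whole second after the job is handed in: Cartridges present and, above them all, the end cap seated in one column on the pedestal (within 4 mm of home height, 7 to 8 mm of its axis, 0.06 rad of upright); probe tip within 6 mm of its hole's floor; valve past 0.85 rad; dust cap in the tray; all at rest (all of step 1 and all of step 3 and value of joint valve above 0.85 rad and x of dust_cap in the frame of tray_in between -0.05 and 0.05 m and y of dust_cap in the frame of tray_in between -0.05 and 0.05 m and z of dust_cap in the frame of tray_in between -0.005 and 0.045 m and linear speed of each of cartridge1, cartridge2, cartridge3, cartridge4, end_cap, probe, dust_cap below 0.02 m/s); the robot touches nothing.
It fails at once if a bystander (jar, wrench, bottle, beaker or carton) is moved more than 40 mm or tipped over (distance of any of jar, wrench, bottle, beaker, carton from where it was at the start of the episode above 0.04 m or angle between any of jar, wrench, bottle, beaker, carton's own z axis and vertical above 0.6 rad).
Of cartridge1, cartridge2, cartridge3, cartridge4 only 2 to 3 are there at a start; the rules pass over those that are not, and their reading is None.
At some moment in a run one of probe_stand may be knocked a few centimetres aside while the robot is not near it.
It also fails if it takes over 210 s, if anything falls off the work surface, if the arm or the gripper's body presses on something with over 40 N, if the wrist force passes 120 N, or if a joint passes its speed limit or range.

## Robot

A 7-joint arm with a two-finger parallel gripper is mounted at the origin on the work surface. World frame = base frame: x ahead of the robot, y to its left, z up, the work surface at z = 0. Lengths are in mm, angles in rad, forces in N, time in s.
With the tool pointing down it reaches from about 400 to 900 mm from the base axis. Payload 5.6 kg.
Tool frame: the origin (TCP) lies midway between the tips of the shut fingers; the grasp point (between the pads) lies 19 mm behind it (r.grasp_offset is the distance from the TCP to the grasp point, in mm); z points along the fingers, y is the line along which they close (so a half turn about z gives the same grasp; the last joint's range is limited). The gripper opens to 92 mm and grips with 3 to 60 N. Pads are 20 mm wide; open, the fingers measure 128 mm over their backs; the gripper's body (75 mm by 189 mm) begins 69 mm behind the grasp point.
Start: joints at [-1.168, 0.468, -0.012, 1.603, 0.006, 1.071, -0.056], TCP at [280.307, 586.461, 214.592] pointing down, gripper open.
Joint ranges: [-2.53, 2.53], [-0.31, 2.02], [-1.57, 1.55], [0.28, 2.44], [-1.29, 4.43], [0.15, 1.84], [-2.92, 2.92]. Speed limits (rad/s): [2.57, 2.57, 3.14, 3.14, 3.14, 3.14, 3.14].

## Interface

Orientations are given as a unit quaternion [w, x, y, z].
In Python, from bench import r gives the robot as it stands. The module is installed in compiled form; this text tells all that it offers.
- The arm moves only by the tool arm_command, never from a script. Its argument "series" is a list of rows, each a list of 4 numbers: the shift along the tool's x, y, z in m, then the turn about the tool's z in rad. A call has 1 to 10 rows; each row is the pose to reach, as a shift and turn from the pose commanded when the call began, along the tool's axes at that moment; what a row does not reach only later rows make up. A row lasts 1/8 s, in which the tool goes at most 62.5 mm and 10.7 degrees, less where a joint would pass 70% of its speed; a pose out of reach is approached as far as the arm can. A call with a gripper value outside its range is refused whole. "gripper" is the gripper's target within -1 to 1 (fully open at 1, half-way at 0, shut at -1), set as the call begins (left out, the last holds). The fingers move at their own pace and stop on an object; "squeeze" is the grip in N (left out, the last holds). Time passes only in rows, so rows that repeat a pose let the fingers close. It gives the time, the measured TCP pose, the force, the opening and the grip force at its end, in the units of the state.
- r.sense(): the state, without advancing time (a new reading comes with each control period).
- r.read_camera(name): name is "scene" or "top"; returns the picture (480x640x3 uint8, red, green, blue); there is no depth.
- r.calibration(name): a dict with "fov_y" (degrees; the focal length in pixels is half the picture's height over the tangent of half this angle, whatever the lens; pixels are square), "cx", "cy" (the principal point, pixels), "rvec" (rotation vector, rad) and "tvec" (3), from world to camera coordinates, as OpenCV has them. Camera axes: x right, y down, z forward; pixel columns grow to the right and rows downward; lengths in mm; the calibration is good to about 2 mm. A picture is of the moment at which its call begins. calibration takes no time and is no camera call.
- r.job_done(): hands the job in; it is judged then, once.
The state is a dict: "clock": time; "qpos": joint angles; "qvel": joint speeds; "effort": joint torques, N m; "eef_pos": TCP position; "orientation": TCP orientation; "force": force on the tool from outside, world axes, zero at the start; "wrist_torque": the same for the moment, N m; "grip_width": finger opening in mm; "grasp_force": force on a finger pad.
Only numpy, scipy, OpenCV 4.12 (cv2) and the standard library are available. Lean on these libraries where they do the work, as an engineer would, in place of code of your own. Each camera call takes 0.05 s, during which the arm holds its last target. There are 200 camera calls.

## Working session

There is one attempt and no reset: what is moved stays moved. The work goes in short steps, Python scripts to look and compute and a tool call to move; the robot and the scene stay as the last step left them, time stands still between calls to the robot, and variables do not carry over. Pictures are saved under pics/ and viewed, at most 14 in all, crops included, and the job is handed in when it is done.

Besides the shell and the picture viewer there is one more tool, called in YAML: its name, and indented under it one key for each argument. arm_command: Moves the arm, as the interface text tells. Its arguments: {"type":"object","properties":{"series":{"type":"array","items":{"type":"array","items":{"type":"number"}}},"gripper":{"type":"number"},"squeeze":{"type":"number"}},"required":["series"]}

```bash
mkdir -p pics
python3 - <<'E'
from bench import r
import cv2
for n in("scene","top"):
    cv2.imwrite(f"pics/{n}0.png",r.read_camera(n)[:,:,::-1]); print(n,r.calibration(n))
s=r.sense();print(s,r.grasp_offset)
E
```

```text
scene {'fov_y': 45.04734601523502, 'cx': 321.29677709702577, 'cy': 242.9507525764215, 'rvec': array([ 2.24736321,  0.81359575, -0.31341614]), 'tvec': array([-341.20094071, -191.67994456, 1659.06488442])}
top {'fov_y': 51.16568971796005, 'cx': 319.43746609278236, 'cy': 236.4383771387417, 'rvec': array([ 2.1264377 , -2.1070979 ,  0.18364156]), 'tvec': array([ -47.7804818 ,  506.53747161, 1303.16978884])}
{'clock': 0.1, 'qpos': array([-1.16802796,  0.46830809, -0.01160183,  1.60351088,  0.00600643,
        1.07140749, -0.05631023]), 'qvel': array([ 0.00074432, -0.0014499 ,  0.00038935, -0.0046951 ,  0.00150983,
       -0.00093078,  0.00165036]), 'effort': array([ 9.99478652e-04, -5.21640337e+01, -1.26539313e-02, -2.44362348e+01,
       -5.67928352e-02,  1.41741973e-02,  4.17226317e-05]), 'eef_pos': array([280.08705532, 585.98217243, 213.73184149]), 'orientation': array([-1.17036695e-04,  2.21078705e-01,  9.75255642e-01, -7.91140889e-04]), 'force': array([-0.32652971,  0.04473343,  0.12960202]), 'wrist_torque': array([ 0.00202727,  0.03784405, -0.0006621 ]), 'grasp_force': 0.0, 'grip_width': 91.44103582790439} 18.700000000000003
```

View pics/scene0.png

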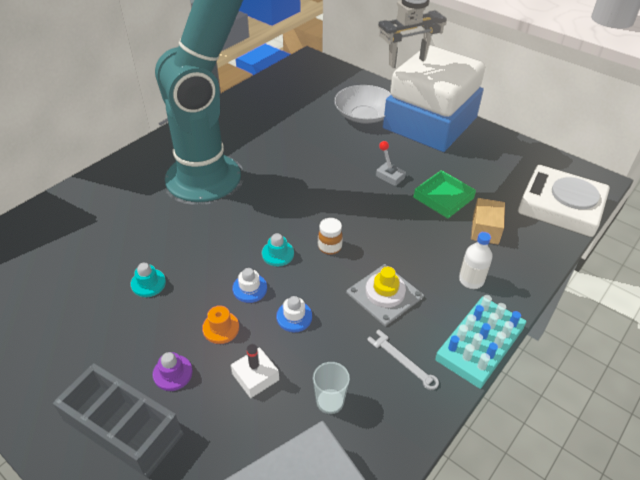

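View pics/top0.png

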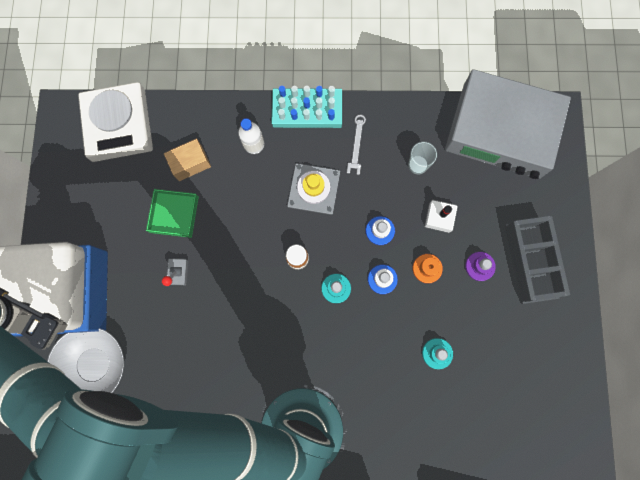

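Candidates for a "cartridge" (top view): blue (381,229) and blue (383,278); look-alikes turquoise (336,288) and (438,353), purple (481,265). I choose the two blue ones. Dust cap is at (314,183), end cap (428,267), probe (446,211), tray (173,213), valve ball (167,282).

```bash
cat > h.py <<'E'
import numpy as np,cv2
from bench import r
def cal(n):
    c=r.calibration(n);f=240/np.tan(np.radians(c["fov_y"])/2)
    K=np.array([[f,0,c["cx"]],[0,f,c["cy"]],[0,0,1]]);return K,c["rvec"],c["tvec"],cv2.Rodrigues(c["rvec"])[0]
def plane(n,uv,z):
    K,rv,t,R=cal(n);d=R.T@np.linalg.inv(K)@np.array([*uv,1.]);o=-R.T@t;return (o+d*(z-o[2])/d[2])[:2]
def tri(a,b):
    P=[]
    for n in("top","scene"):
        K,rv,t,R=cal(n);P.append(K@np.c_[R,t])
    X=cv2.triangulatePoints(P[0],P[1],np.float64(a),np.float64(b))[:,0];return X[:3]/X[3]
def proj(n,p):
    K,rv,t,R=cal(n);return cv2.projectPoints(np.float64([p]),rv,t,K,None)[0].ravel()
HSV=dict(blue=((100,150,60),(120,255,255)),orange=((6,190,90),(17,255,255)),yellow=((22,180,90),(32,255,255)),green=((55,120,40),(75,255,255)),red=((0,190,90),(4,255,255)))
def blobs(im,c,amin=40):
    m=cv2.inRange(cv2.cvtColor(im,cv2.COLOR_RGB2HSV),*map(np.array,HSV[c]))
    out=[]
    for k in cv2.findContours(m,cv2.RETR_EXTERNAL,cv2.CHAIN_APPROX_NONE)[0]:
        if cv2.contourArea(k)>=amin:
            h=cv2.convexHull(k);M=cv2.moments(h);out.append((np.array([M["m10"],M["m01"]])/M["m00"],cv2.contourArea(h),h))
    return out
E
python3 - <<'E'
from h import *
np.set_printoptions(precision=1,suppress=True)
T=cv2.imread("pics/top0.png")[:,:,::-1].copy();S=cv2.imread("pics/scene0.png")[:,:,::-1].copy()
for c,z in(("blue",6),("orange",6),("yellow",40),("green",15),("red",92)):
    for n,im in(("top",T),("scene",S)):
        for u,a,h in blobs(im,c,25): print(c,n,u,a,plane(n,u,z))
a=cv2.resize(T[140:320,290:510],None,fx=3.4,fy=3.4,interpolation=cv2.INTER_CUBIC)[:,:,::-1]
cv2.imwrite("pics/crop1.png",a[:600,:800])
b=cv2.resize(S[210:400,190:450],None,fx=3,fy=3,interpolation=cv2.INTER_CUBIC)[:,:,::-1]
cv2.imwrite("pics/crop2.png",b[:600,:800])
E
```

```text
blue top [382.3 278.9] 658.5 [ 398.1 -215.4]
blue top [ 87.  293.2] 2912.5 [351.6 591.8]
blue top [380.  230.2] 630.0 [ 533.8 -210.6]
blue top [245.6 123.6] 85.5 [847.  175.7]
blue top [331.  113.9] 49.5 [878.1 -72.3]
blue top [293.8 114. ] 47.5 [877.2  36.1]
blue top [306.1 102.2] 50.0 [914.5   0.6]
blue top [318.7  90.9] 44.0 [950.  -35.8]
blue top [282.   90.9] 50.0 [949.7  72.1]
blue scene [491.6 349.7] 107.0 [920.9  -2. ]
blue scene [453.2 343.1] 105.5 [848.3 -40.8]
blue scene [484.7 330. ] 93.5 [884.2  35.1]
blue scene [514.9 317.8] 99.0 [920.6 109.5]
blue scene [478.2 311.8] 89.5 [848.3  71.1]
blue scene [293.9 317.1] 733.5 [ 536.2 -211.4]
blue scene [249.7 288.6] 660.5 [ 401.4 -215.9]
blue scene [483.4 238. ] 92.5 [741.8 292.6]
blue scene [259.9  58.6] 850.0 [-340.8  594.8]
blue scene [269.3   9.4] 1029.0 [-600.1  923.1]
orange top [427.1 267.6] 572.0 [ 430.1 -338.1]
orange scene [217.9 314.1] 28.0 [ 399.  -315.6]
orange scene [220.3 326. ] 739.0 [ 427.3 -335.1]
yellow scene [386.2 281.7] 531.0 [649.5 -16.6]
green top [172.1 213. ] 1983.0 [576.6 369.9]
green scene [443.9 193.4] 1701.5 [576.8 368.5]
red top [166.2 280.8] 53.0 [379.4 348.9]
red scene [383.  144.7] 26.0 [374.2 352.4]
```

View pics/crop1.png

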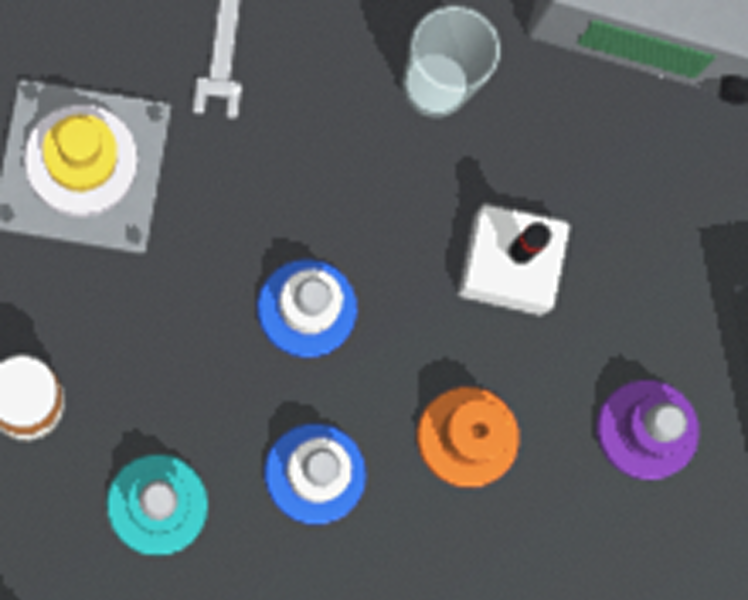

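View pics/crop2.png

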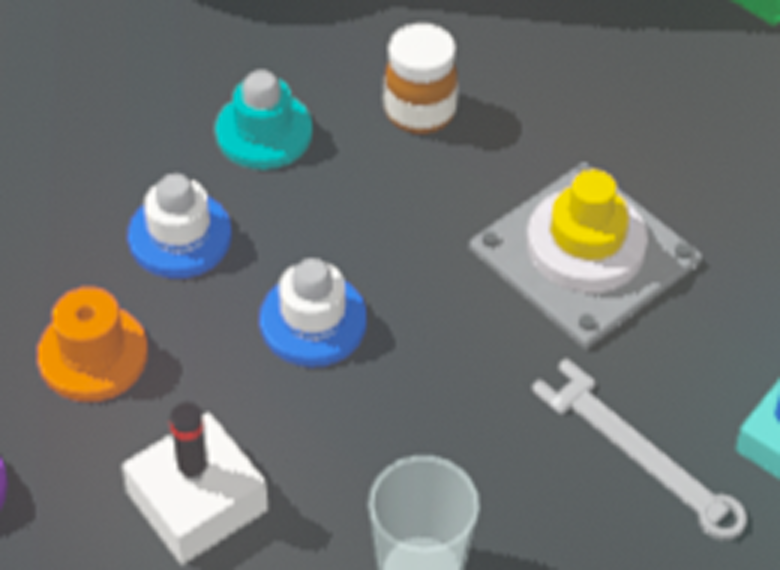

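```bash
cat >> h.py <<'E'
def gray(im,box,lo,smax=60):
    x0,y0,x1,y1=box;s=cv2.cvtColor(im[y0:y1,x0:x1],cv2.COLOR_RGB2HSV)
    m=((s[...,2]>=lo)&(s[...,1]<smax)).astype(np.uint8)
    k=max(cv2.findContours(m,cv2.RETR_EXTERNAL,cv2.CHAIN_APPROX_NONE)[0],key=cv2.contourArea)
    h=cv2.convexHull(k)+np.array([x0,y0]);M=cv2.moments(h);return np.array([M["m10"],M["m01"]])/M["m00"],M["m00"],cv2.minAreaRect(h)
HSV["yellow"]=((20,120,70),(35,255,255))
E
python3 - <<'E'
from h import *
np.set_printoptions(precision=1,suppress=True)
T=cv2.imread("pics/top0.png")[:,:,::-1].copy();S=cv2.imread("pics/scene0.png")[:,:,::-1].copy()
BX={"top":(280,155,348,220),"scene":(340,255,430,330)}
for n,im in(("top",T),("scene",S)):
    u,a,rc=gray(im,BX[n],110); print(n,"plate",u,a,rc[2],plane(n,u,6),plane(n,rc[0],8))
    u,a,rc=gray(im,BX[n],200); print(n,"disc",u,a,plane(n,u,22),plane(n,rc[0],22))
    for u,a,h in blobs(im,"yellow"): print(n,"cap",u,a,plane(n,u,30+25))
u,a,rc=gray(T,(415,190,470,240),170);print("stand",u,a,rc[2],plane("top",u,20))
u,a,rc=gray(S,(225,340,285,400),170);print("stand",u,a,rc[2],plane("scene",u,20))
for n,im,(x0,y0,x1,y1) in(("top",T,(435,200,460,220)),("scene",S,(243,342,262,368))):
    p=im[y0:y1,x0:x1].astype(int);m=(p[...,0]>p[...,1]*1.8)&(p[...,0]>70);yy,xx=np.nonzero(m);print(n,"band",xx.mean()+x0,yy.mean()+y0,len(xx))
    m=(p.max(2)<60);yy,xx=np.nonzero(m);print(n,"black",xx.min()+x0,xx.max()+x0,yy.min()+y0,yy.max()+y0)
print(cv2.cvtColor(T[181:182,313:314],cv2.COLOR_RGB2HSV))
print([proj(n,(650,-15,53)) for n in("top","scene")])
E
```

```text
top plate [313.6 188.6] 2037.0 9.462322235107422 [652.4 -24.6] [652.1 -24.1]
top disc [313.8 187.3] 741.5 [651.4 -25.5] [652.4 -24.7]
top cap [313.2 184.4] 349.5 [650.  -24.6]
scene plate [384.3 294. ] 2599.5 40.91438674926758 [653.5 -24.7] [653.6 -24.7]
scene disc [379.1 290.6] 532.0 [644.8 -35.8] [648.9 -43. ]
scene cap [386.3 281.5] 565.0 [655.6 -27.5]
stand [441.3 216.2] 711.0 12.094757080078125 [ 571.8 -378.6]
stand [254.6 371.7] 1417.0 57.2647705078125 [ 573.6 -375.8]
top band 444.8333333333333 212.0 12
top black 440 451 200 216
scene band 251.40740740740742 354.44444444444446 27Traceback (most recent call last):
  File "<stdin>", line 13, in <module>
    return umr_minimum(a, axis, None, out, keepdims, initial, where)
ValueError: zero-size array to reduction operation minimum which has no identity
```

arm_command:
  series:
    - [-0.15,-0.1,0.0,-0.15]
    - [-0.3,-0.2,0.02,-0.3]
    - [-0.45,-0.3,0.03,-0.446]
    - [-0.5995,-0.3905,0.03,-0.446]
    - [-0.5995,-0.3905,0.03,-0.446]
    - [-0.5995,-0.3905,0.03,-0.446]
    - [-0.5995,-0.3905,0.03,-0.446]
    - [-0.5995,-0.3905,0.03,-0.446]
    - [-0.5995,-0.3905,0.03,-0.446]
    - [-0.5995,-0.3905,0.03,-0.446]
  gripper: 1
  squeeze: 25

```text
clock: 1.35
eef_pos: [605.7, 51.5, 188.1]
orientation: [-0.0, -0.0, 1.0, 0.0]
force: [0.6, 0.0, -0.7]
grip_width: 91.8
grasp_force: 0.0
```

arm_command:
  series:
    - [0,0,0,0]
    - [0,0,0,0]
    - [0,0,0,0]

```text
clock: 1.72
eef_pos: [604.4, 55.3, 188.3]
orientation: [-0.0, -0.001, 1.0, 0.0]
force: [-0.1, -0.7, -0.7]
grip_width: 91.6
grasp_force: 0.0
```

arm_command:
  series:
    - [-0.024,-0.04,0.03,0]
    - [-0.048,-0.08,0.06,0]
    - [-0.048,-0.08,0.07,0]
    - [-0.048,-0.08,0.09,0]
    - [-0.048,-0.08,0.11,0]
    - [-0.048,-0.08,0.125,0]
    - [-0.048,-0.08,0.13,0]
    - [-0.048,-0.08,0.13,0]
    - [-0.048,-0.08,0.13,0]

```text
clock: 2.85
eef_pos: [653.7, -26.8, 59.1]
orientation: [0.001, -0.0, 1.0, 0.0]
force: [0.8, 0.3, -0.5]
grip_width: 92.1
grasp_force: 0.0
```

arm_command:
  series:
    - [0,0,0,0]
    - [0,0,0,0]
    - [0,0,0,0]
    - [0,0,0,0]
    - [0,0,0,0]
    - [0,0,0,0]
  gripper: -0.6

```text
clock: 3.6
eef_pos: [653.2, -24.6, 58.6]
orientation: [0.0, -0.0, 1.0, 0.001]
force: [-1.0, 8.3, 2.6]
grip_width: 34.1
grasp_force: 4.1
```

arm_command:
  series:
    - [0,0,0,0]
    - [0,0,-0.02,0]
    - [0,0,-0.05,0]
    - [0,0,-0.09,0]
    - [0,0,-0.09,0]
    - [0,0,-0.09,0]
  gripper: -1

```text
clock: 4.35
eef_pos: [652.4, -27.5, 147.9]
orientation: [-0.0, 0.0, 1.0, -0.0]
force: [-0.2, 0.6, -1.2]
grip_width: 33.4
grasp_force: 25.0
```

arm_command:
  series:
    - [0.015,0.05,0,0]
    - [0.025,0.1,0,0]
    - [0.04,0.16,0,0]
    - [0.05,0.22,0,0]
    - [0.06,0.28,0,0]
    - [0.0754,0.34,0,0]
    - [0.0754,0.397,0,0]
    - [0.0754,0.397,0,0]
    - [0.0754,0.397,0,0]
    - [0.0754,0.397,0,0]

```text
clock: 5.6
eef_pos: [578.3, 367.6, 147.6]
orientation: [-0.0, 0.001, 1.0, -0.001]
force: [-0.4, 0.1, -0.6]
grip_width: 33.4
grasp_force: 25.0
```

arm_command:
  series:
    - [0,0,0,0]
    - [0,0,0,0]

```text
clock: 5.85
eef_pos: [578.0, 369.3, 148.6]
orientation: [0.0, 0.001, 1.0, -0.0]
force: [-0.3, 0.2, -0.5]
grip_width: 33.1
grasp_force: 25.0
```

arm_command:
  series:
    - [0,0,0.04,0]
    - [0,0,0.08,0]
    - [0,0,0.1,0]
    - [0,0,0.112,0]
    - [0,0,0.112,0]
    - [0,0,0.112,0]
    - [0,0,0.112,0]

```text
clock: 6.72
eef_pos: [578.4, 370.7, 37.7]
orientation: [0.001, -0.0, 1.0, 0.001]
force: [-0.7, -0.4, -1.9]
grip_width: 33.5
grasp_force: 25.0
```

arm_command:
  series:
    - [0,0,0,0]
    - [0,0,0,0]
    - [0,0,0,0]
    - [0,0,0,0]
    - [0,0,-0.03,0]
    - [0,0,-0.07,0]
    - [0,0,-0.11,0]
    - [0,0,-0.13,0]
    - [0,0,-0.13,0]
    - [0,0,-0.13,0]
  gripper: 0.3

```text
clock: 7.98
eef_pos: [576.7, 369.7, 164.5]
orientation: [-0.001, -0.0, 1.0, -0.001]
force: [0.0, -0.4, -1.1]
grip_width: 59.8
grasp_force: 0.0
```

Run:
```python
from h import *
np.set_printoptions(precision=1,suppress=True)
T=r.read_camera("top");S=r.read_camera("scene")
for n,im in(("top",T),("scene",S)):
    for c,z in(("yellow",30),("blue",6),("orange",6)):
        for u,a,h in blobs(im,c,300): print(n,c,u,a,plane(n,u,z))
    u,a,_=gray(im,{"top":(280,155,348,220),"scene":(340,255,430,330)}[n],200);print(n,"disc",u,a,plane(n,u,22))
a=cv2.resize(T[150:225,275:355],None,fx=5,fy=5,interpolation=cv2.INTER_CUBIC)
b=cv2.resize(S[250:335,340:430],None,fx=4.4,fy=4.4,interpolation=cv2.INTER_CUBIC)[:375]
cv2.imwrite("pics/ped.png",np.hstack([a,b])[:,:,::-1])
```

```text
top yellow [172.  212.2] 379.0 [575.2 365.6]
top blue [382.3 278.9] 658.5 [ 398.1 -215.4]
top blue [ 65.5 300.7] 5075.0 [330.8 649. ]
top blue [380.  230.1] 630.0 [ 533.9 -210.6]
top orange [427.2 267.9] 598.0 [ 429.6 -338.3]
top disc [313.5 186.4] 792.0 [654.1 -24.6]
scene yellow [445.1 190.9] 438.5 [581.2 362.9]
scene blue [294.  317.1] 734.5 [ 536.2 -211.4]
scene blue [249.7 288.6] 654.0 [ 401.5 -215.9]
scene blue [260.   58.6] 837.5 [-340.2  595.1]
scene blue [275.1  10.1] 801.5 [-577.2  933.8]
scene disc [385.  287.5] 950.0 [649.8 -19.3]Traceback (most recent call last):
  File "<stdin>", line 10, in <module>
    return _nx.concatenate(arrs, 1, dtype=dtype, casting=casting)
           ~~~~~~~~~~~~~~~^^^^^^^^^^^^^^^^^^^^^^^^^^^^^^^^^^^^^^^
ValueError: all the input array dimensions except for the concatenation axis must match exactly, but along dimension 0, the array at index 0 has size 375 and the array at index 1 has size 374
```

arm_command:
  series:
    - [0.01,-0.06,0,0]
    - [0.02,-0.12,0,0]
    - [0.03,-0.18,0,0]
    - [0.04,-0.24,0,0]
    - [0.042,-0.3,0,0]
    - [0.042,-0.36,0,0]
    - [0.042,-0.42,0.0,0]
    - [0.042,-0.48,0.0,0]
    - [0.042,-0.54,0,0]
    - [0.042,-0.581,0,0]
  gripper: 1

```text
clock: 9.32
eef_pos: [534.5, -213.9, 165.3]
orientation: [-0.001, 0.001, 1.0, -0.0]
force: [0.7, 0.9, -0.6]
grip_width: 92.1
grasp_force: 0.0
```

arm_command:
  series:
    - [0,0,0,0]
    - [0,0,0,0]
    - [0,0,0,0]

```text
clock: 9.7
eef_pos: [535.9, -208.8, 165.9]
orientation: [-0.0, -0.001, 1.0, 0.001]
force: [-0.5, -0.0, 0.2]
grip_width: 92.1
grasp_force: 0.0
```

arm_command:
  series:
    - [0.001,-0.002,0.04,0]
    - [0.001,-0.002,0.08,0]
    - [0.001,-0.002,0.11,0]
    - [0.001,-0.002,0.135,0]
    - [0.001,-0.002,0.147,0]
    - [0.001,-0.002,0.147,0]
    - [0.001,-0.002,0.147,0]

```text
clock: 10.58
eef_pos: [535.5, -212.7, 20.3]
orientation: [0.001, -0.0, 1.0, -0.0]
force: [-0.1, 0.0, -0.1]
grip_width: 92.1
grasp_force: 0.0
```

arm_command:
  series:
    - [0,0,0,0]
    - [0,0,0,0]
    - [0,0,0,0]
    - [0,0,0,0]
    - [0,0,0,0]
    - [0,0,0,0]
    - [0,0,0,0]
  gripper: -1
  squeeze: 35

```text
clock: 11.45
eef_pos: [534.8, -211.9, 19.5]
orientation: [-0.0, -0.0, 1.0, 0.001]
force: [-0.7, 4.0, 3.0]
grip_width: 47.1
grasp_force: 35.0
```

arm_command:
  series:
    - [0,0,-0.03,0]
    - [0,0,-0.07,0]
    - [-0.02,0.03,-0.1,0]
    - [-0.05,0.07,-0.1,0]
    - [-0.08,0.12,-0.1,0]
    - [-0.11,0.17,-0.1,0]
    - [-0.118,0.187,-0.1,0]
    - [-0.118,0.187,-0.1,0]
    - [-0.118,0.187,-0.1,0]
    - [-0.118,0.187,-0.1,0]

```text
clock: 12.7
eef_pos: [652.0, -28.6, 119.4]
orientation: [-0.0, 0.002, 1.0, -0.001]
force: [-0.3, -0.6, -2.0]
grip_width: 47.3
grasp_force: 35.0
```

arm_command:
  series:
    - [0,0,0,0]
    - [0,0,0,0]
    - [0,0,0,0]

```text
clock: 13.08
eef_pos: [652.7, -25.9, 119.5]
orientation: [0.0, 0.0, 1.0, 0.0]
force: [-0.0, -0.2, -2.7]
grip_width: 47.4
grasp_force: 35.0
```

Run:
```python
from h import *
np.set_printoptions(precision=1,suppress=True)
S=r.read_camera("scene");T=r.read_camera("top");s=r.sense();print(s["eef_pos"])
z=s["eef_pos"][2]-19.3+6
for n,im in(("top",T),("scene",S)):
    for u,a,h in blobs(im,"blue",200): print(n,u,a,plane(n,u,z))
a=cv2.resize(T[140:240,260:370],(440,400),interpolation=cv2.INTER_CUBIC)
b=cv2.resize(S[230:330,340:430],(360,400),interpolation=cv2.INTER_CUBIC)
cv2.imwrite("pics/ped.png",np.hstack([a,b])[:,:,::-1])
```

```text
[652.7 -25.8 119.4]
top [382.3 278.9] 658.5 [ 387.7 -204.2]
top [ 68.2 298.8] 5495.5 [330.2 590.4]
scene [249.7 288.6] 659.5 [ 465.8 -270.8]
scene [387.4 267.7] 604.0 [655.8 -32. ]
scene [259.9  58.6] 851.5 [-205.9  462.7]
scene [270.    9.8] 941.5 [-435.8  758.6]
```

View pics/ped.png

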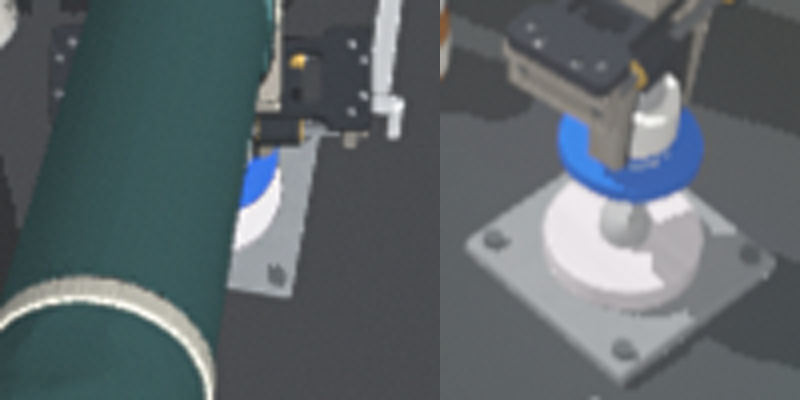

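The crop shows the cartridge held above the spigot (scene spigot centre about (382,285), flange at (387,268)), well aligned. Lower it in.

arm_command:
  series:
    - [0,0.001,0.03,0]
    - [0,0.001,0.045,0]
    - [0,0.001,0.05,0]
    - [0,0.001,0.054,0]
    - [0,0.001,0.058,0]
    - [0,0.001,0.062,0]
    - [0,0.001,0.062,0]

```text
clock: 14.05
eef_pos: [653.2, -24.0, 57.4]
orientation: [0.001, -0.0, 1.0, 0.0]
force: [2.1, 2.3, -4.7]
grip_width: 47.3
grasp_force: 35.0
```

arm_command:
  series:
    - [0,0,0.003,0]
    - [0,0,0.006,0]
    - [0,0,0.008,0]
    - [0,0,0.009,0]
    - [0,0,0.009,0]

```text
clock: 14.68
eef_pos: [653.4, -24.0, 49.5]
orientation: [0.001, -0.0, 1.0, 0.001]
force: [1.0, 5.0, 5.1]
grip_width: 47.1
grasp_force: 35.0
```

arm_command:
  series:
    - [0,0,0,0]
    - [0,0,0,0]
    - [0,0,0,0]
    - [0,0,-0.03,0]
    - [0,0,-0.06,0]
    - [0,0,-0.085,0]
    - [0,0,-0.085,0]
  gripper: 1

```text
clock: 15.55
eef_pos: [653.9, -25.3, 135.3]
orientation: [0.002, 0.0, 1.0, -0.0]
force: [0.0, 0.2, -1.0]
grip_width: 92.1
grasp_force: 0.0
```

arm_command:
  series:
    - [0.04,-0.03,0,0]
    - [0.08,-0.06,0,0]
    - [0.12,-0.09,0,0]
    - [0.16,-0.12,0,0]
    - [0.2,-0.15,0,0]
    - [0.235,-0.18,0,0]
    - [0.2535,-0.1916,0,0]
    - [0.2535,-0.1916,0,0]
    - [0.2535,-0.1916,0,0]
    - [0.2535,-0.1916,0,0]

```text
clock: 16.8
eef_pos: [400.1, -215.6, 133.1]
orientation: [-0.0, -0.001, 1.0, 0.0]
force: [-0.3, -0.4, 1.3]
grip_width: 91.9
grasp_force: 0.0
```

arm_command:
  series:
    - [0,0,0,0]
    - [0,0,0,0]
    - [0,0,0,0]

```text
clock: 17.18
eef_pos: [399.4, -216.3, 133.4]
orientation: [0.0, -0.0, 1.0, -0.0]
force: [1.0, -0.3, -0.1]
grip_width: 91.7
grasp_force: 0.0
```

Run:
```python
from h import *
np.set_printoptions(precision=1,suppress=True)
T=r.read_camera("top");S=r.read_camera("scene");print(r.sense()["eef_pos"])
for n,im in(("top",T),("scene",S)):
    for u,a,h in blobs(im,"blue",200): print(n,u,a,"bench",plane(n,u,6),"ped",plane(n,u,36))
```

```text
[ 399.2 -216.4  133.4]
top [ 68.2 298.8] 5503.0 bench [335.9 641.9] ped [334.1 626.4]
top [313.6 185.4] 566.0 bench [661.9 -24.5] ped [653.  -25.4]
scene [249.7 288.6] 662.0 bench [ 401.5 -215.9] ped [ 420.7 -232.4]
scene [384.9 286.8] 620.5 bench [642.   -5.8] ped [654.4 -28.3]
scene [260.4  58.5] 830.0 bench [-339.9  596.9] ped [-299.4  557.2]
scene [266.9   9. ] 1112.5 bench [-610.3  919. ] ped [-562.2  870.1]
```

arm_command:
  series:
    - [-0.001,0.001,0.04,0]
    - [-0.001,0.001,0.08,0]
    - [-0.001,0.001,0.1,0]
    - [-0.001,0.001,0.114,0]
    - [-0.001,0.001,0.114,0]
    - [-0.001,0.001,0.114,0]

```text
clock: 18.02
eef_pos: [400.8, -215.7, 20.0]
orientation: [0.001, -0.0, 1.0, -0.0]
force: [0.2, -0.4, -0.5]
grip_width: 92.4
grasp_force: 0.0
```

arm_command:
  series:
    - [0,0,0,0]
    - [0,0,0,0]
    - [0,0,0,0]
    - [0,0,0,0]
    - [0,0,0,0]
    - [0,0,0,0]
    - [0,0,0,0]
  gripper: -1

```text
clock: 18.9
eef_pos: [400.1, -214.8, 19.4]
orientation: [-0.0, -0.0, 1.0, 0.0]
force: [-0.7, 3.4, 3.1]
grip_width: 47.3
grasp_force: 35.0
```

arm_command:
  series:
    - [0,0,-0.04,0]
    - [0,0,-0.08,0]
    - [0,0,-0.12,0]
    - [0,0,-0.13,0]
    - [0,0,-0.13,0]
    - [0,0,-0.13,0]

```text
clock: 19.65
eef_pos: [399.1, -215.0, 147.8]
orientation: [-0.001, -0.0, 1.0, 0.0]
force: [-0.0, 0.3, -3.4]
grip_width: 47.5
grasp_force: 35.0
```

arm_command:
  series:
    - [-0.04,0.03,0,0]
    - [-0.08,0.06,0,0]
    - [-0.12,0.09,0,0]
    - [-0.16,0.12,0,0]
    - [-0.2,0.15,0,0]
    - [-0.235,0.175,0,0]
    - [-0.254,0.191,0,0]
    - [-0.254,0.191,0,0]
    - [-0.254,0.191,0,0]
    - [-0.254,0.191,0,0]

```text
clock: 20.9
eef_pos: [653.1, -25.9, 148.9]
orientation: [-0.001, 0.001, 1.0, -0.0]
force: [0.4, 0.0, -3.8]
grip_width: 47.5
grasp_force: 35.0
```

arm_command:
  series:
    - [0,0,0,0]
    - [0,0,0,0]
    - [0,0,0,0]

```text
clock: 21.28
eef_pos: [654.1, -24.5, 149.6]
orientation: [0.0, 0.0, 1.0, 0.0]
force: [-0.2, -0.9, -2.8]
grip_width: 47.7
grasp_force: 35.0
```

Home TCP z is about 95.5; lower 46, then the rest gently.

arm_command:
  series:
    - [0.0005,0,0.02,0]
    - [0.0005,0,0.03,0]
    - [0.0005,0,0.035,0]
    - [0.0005,0,0.039,0]
    - [0.0005,0,0.043,0]
    - [0.0005,0,0.046,0]
    - [0.0005,0,0.046,0]

```text
clock: 22.15
eef_pos: [653.6, -24.4, 103.3]
orientation: [-0.0, -0.0, 1.0, -0.0]
force: [0.8, -0.6, -2.8]
grip_width: 47.3
grasp_force: 35.0
```

arm_command:
  series:
    - [0,0,0.003,0]
    - [0,0,0.006,0]
    - [0,0,0.008,0]
    - [0,0,0.009,0]
    - [0,0,0.009,0]

```text
clock: 22.78
eef_pos: [653.6, -24.4, 95.5]
orientation: [0.0, -0.0, 1.0, 0.0]
force: [-3.9, 0.5, 5.6]
grip_width: 47.3
grasp_force: 35.0
```

arm_command:
  series:
    - [0,0,0,0]
    - [0,0,0,0]
    - [0,0,0,0]
    - [0,0,-0.03,0]
    - [0,0,-0.06,0]
    - [0,0,-0.08,0]
    - [0,0,-0.08,0]
  gripper: 1

```text
clock: 23.65
eef_pos: [654.7, -24.4, 175.9]
orientation: [0.002, -0.0, 1.0, 0.0]
force: [-0.9, 0.2, -0.2]
grip_width: 92.2
grasp_force: 0.0
```

arm_command:
  series:
    - [0.035,-0.05,0,0]
    - [0.07,-0.1,0,0]
    - [0.105,-0.15,0,0]
    - [0.14,-0.2,0,0]
    - [0.175,-0.25,0,0]
    - [0.21,-0.295,0,0]
    - [0.2236,-0.3135,0,0]
    - [0.2236,-0.3135,0,0]
    - [0.2236,-0.3135,0,0]
    - [0.2236,-0.3135,0,0]

```text
clock: 24.9
eef_pos: [431.2, -336.3, 174.0]
orientation: [-0.0, -0.002, 1.0, 0.0]
force: [0.0, 0.2, 0.3]
grip_width: 91.8
grasp_force: 0.0
```

arm_command:
  series:
    - [0,0,0,0]
    - [0,0,0,0]
    - [0,0,0,0]

```text
clock: 25.28
eef_pos: [430.3, -337.7, 174.4]
orientation: [0.0, -0.0, 1.0, -0.0]
force: [0.5, -0.3, -0.3]
grip_width: 91.8
grasp_force: 0.0
```

Run:
```python
from h import *
np.set_printoptions(precision=1,suppress=True)
HSV["orange"]=((5,150,70),(19,255,255))
T=r.read_camera("top");S=r.read_camera("scene");print(r.sense()["eef_pos"])
for n,im in(("top",T),("scene",S)):
    for c in("blue","orange"):
        for u,a,h in blobs(im,c,150): print(n,c,u,a,"bench",plane(n,u,6),"ped",plane(n,u,36),"ped2",plane(n,u,82))
a=cv2.resize(T[100:350,250:500],(400,400));b=cv2.resize(S[180:430,180:430],(400,400))
cv2.imwrite("pics/col.png",np.hstack([a,b])[:,:,::-1])
```

```text
[ 430.2 -337.8  174.4]
top blue [ 68.2 298.8] 5498.0 bench [336.1 642. ] ped [334.3 626.5] ped2 [331.6 602.8]
top blue [313.6 182.5] 733.5 bench [670.3 -24.3] ped [661.2 -25.1] ped2 [647.3 -26.5]
scene blue [385.8 279.3] 1135.0 bench [630.1  15.1] ped [642.8  -8. ] ped2 [662.4 -43.4]
scene blue [259.9  58.6] 850.0 bench [-340.8  594.8] ped [-300.3  555.2] ped2 [-238.3  494.4]
scene blue [266.9   9. ] 1112.5 bench [-610.3  919. ] ped [-562.2  870.1] ped2 [-488.3  795.2]
scene orange [220.  325.1] 1009.0 bench [ 425.1 -333.8] ped [ 443.7 -346.9] ped2 [ 472.2 -367. ]
```

View pics/col.png

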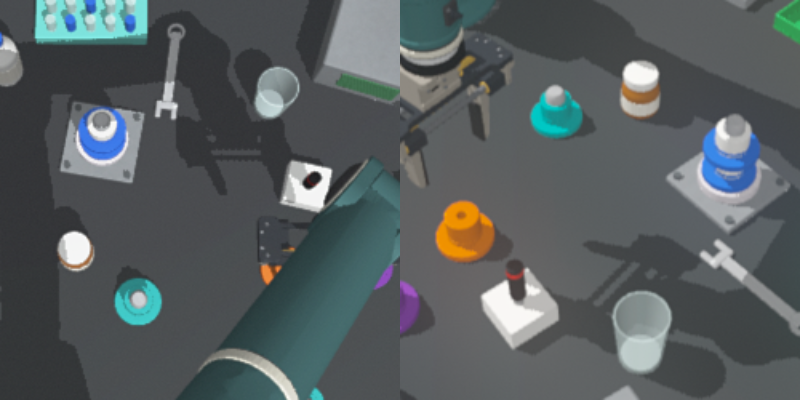

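The crop shows both cartridges seated upright on the pedestal; end cap, stand and bystanders are untouched. Now the end cap.

arm_command:
  series:
    - [-0.001,-0.001,0.04,0]
    - [-0.001,-0.001,0.08,0]
    - [-0.001,-0.001,0.12,0]
    - [-0.001,-0.001,0.145,0]
    - [-0.001,-0.001,0.155,0]
    - [-0.001,-0.001,0.155,0]
    - [-0.001,-0.001,0.155,0]

```text
clock: 26.25
eef_pos: [431.9, -339.5, 20.5]
orientation: [0.001, -0.0, 1.0, -0.001]
force: [0.3, 0.5, -0.2]
grip_width: 92.1
grasp_force: 0.0
```

arm_command:
  series:
    - [0,0,0,0]
    - [0,0,0,0]
    - [0,0,0,0]
    - [0,0,0,0]
    - [0,0,0,0]
    - [0,0,0,0]
    - [0,0,0,0]
  gripper: -1

```text
clock: 27.12
eef_pos: [431.1, -338.1, 19.4]
orientation: [-0.0, -0.0, 1.0, 0.001]
force: [-0.1, 5.5, 4.9]
grip_width: 47.8
grasp_force: 35.0
```

arm_command:
  series:
    - [0,0,-0.04,0]
    - [0,0,-0.08,0]
    - [0,0,-0.12,0]
    - [0,0,-0.16,0]
    - [0,0,-0.18,0]
    - [0,0,-0.18,0]
    - [0,0,-0.18,0]

```text
clock: 28.0
eef_pos: [430.4, -338.7, 198.0]
orientation: [-0.001, 0.0, 1.0, 0.0]
force: [-0.5, -0.2, -2.9]
grip_width: 47.7
grasp_force: 35.0
```

arm_command:
  series:
    - [-0.035,0.05,0,0]
    - [-0.07,0.1,0,0]
    - [-0.105,0.15,0,0]
    - [-0.14,0.2,0,0]
    - [-0.175,0.25,0,0]
    - [-0.21,0.295,0,0]
    - [-0.2228,0.314,0,0]
    - [-0.2228,0.314,0,0]
    - [-0.2228,0.314,0,0]
    - [-0.2228,0.314,0,0]

```text
clock: 29.25
eef_pos: [653.1, -27.4, 199.4]
orientation: [-0.0, 0.002, 1.0, -0.0]
force: [-0.0, -0.2, -3.6]
grip_width: 48.0
grasp_force: 35.0
```

arm_command:
  series:
    - [0,0,0,0]
    - [0,0,0,0]
    - [0,0,0,0]

```text
clock: 29.62
eef_pos: [653.9, -25.0, 199.6]
orientation: [0.0, 0.0, 1.0, 0.0]
force: [0.1, -0.9, -3.1]
grip_width: 48.0
grasp_force: 35.0
```

Run:
```python
from h import *
S=r.read_camera("scene");print(r.sense()["eef_pos"])
cv2.imwrite("pics/ec.png",cv2.resize(S[190:320,330:450],(600,600))[:,:,::-1])
```

```text
[653.87043431 -24.92495582 199.48698722]
```

View pics/ec.png

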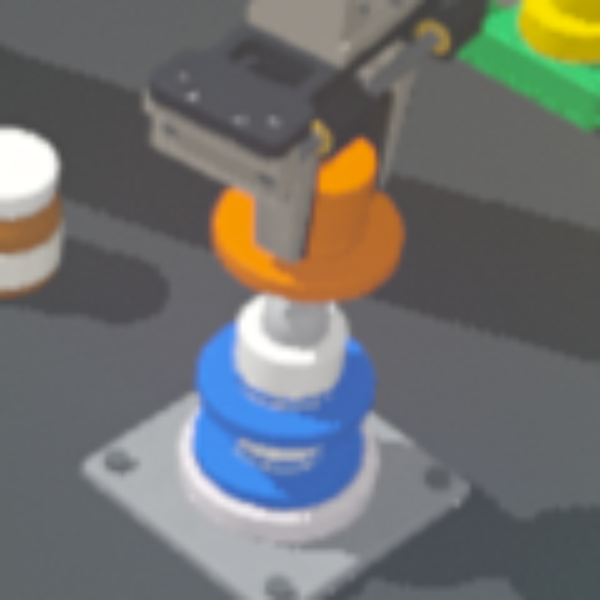

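Run:
```python
from h import *
for p in((653.5,-24.7,36),(653.5,-24.7,82),(653.9,-25,186),(656.9,-25,186),(653.9,-22,186)): print(p,proj("scene",p))
```

```text
(653.5, -24.7, 36) [385.46734839 285.72812217]
(653.5, -24.7, 82) [387.3728351  272.51156517]
(653.9, -25, 186) [392.13259195 240.18276661]
(656.9, -25, 186) [393.30175124 240.83450831]
(653.9, -22, 186) [392.9366586  239.41511033]
```

Aligned: the predicted column is 392.1 and the measured one about 391.7. Lowering.

arm_command:
  series:
    - [0.0004,0.0004,0.02,0]
    - [0.0004,0.0004,0.035,0]
    - [0.0004,0.0004,0.04,0]
    - [0.0004,0.0004,0.044,0]
    - [0.0004,0.0004,0.048,0]
    - [0.0004,0.0004,0.05,0]
    - [0.0004,0.0004,0.05,0]

```text
clock: 30.55
eef_pos: [653.5, -24.5, 149.5]
orientation: [0.0, -0.0, 1.0, 0.0]
force: [-0.5, -0.2, -1.8]
grip_width: 47.7
grasp_force: 35.0
```

arm_command:
  series:
    - [0,0,0.003,0]
    - [0,0,0.006,0]
    - [0,0,0.008,0]
    - [0,0,0.009,0]
    - [0,0,0.009,0]

```text
clock: 31.18
eef_pos: [653.6, -24.4, 141.4]
orientation: [0.0, -0.0, 1.0, 0.0]
force: [-2.6, 0.4, 4.1]
grip_width: 48.0
grasp_force: 35.0
```

arm_command:
  series:
    - [0,0,0,0]
    - [0,0,0,0]
    - [0,0,0,0]
    - [0,0,-0.03,0]
    - [0,0,-0.06,0]
    - [0,0,-0.08,0]
    - [0,0,-0.08,0]
  gripper: 1

```text
clock: 32.05
eef_pos: [654.4, -24.5, 221.8]
orientation: [0.002, -0.0, 1.0, 0.0]
force: [-1.5, 0.6, -0.4]
grip_width: 91.8
grasp_force: 0.0
```

arm_command:
  series:
    - [0.04,0.04,0,0]
    - [0.08,0.08,0,0]
    - [0.12,0.12,0,0]
    - [0.16,0.16,0,0]
    - [0.18,0.18,0,0]
    - [0.18,0.18,0,0]
    - [0.18,0.18,0,0]

```text
clock: 32.92
eef_pos: [473.9, 154.6, 219.8]
orientation: [-0.0, 0.0, 1.0, -0.0]
force: [0.5, 0.8, -0.2]
grip_width: 92.1
grasp_force: 0.0
```

Run:
```python
from h import *
T=r.read_camera("top");S=r.read_camera("scene");print(r.sense()["eef_pos"])
cv2.imwrite("pics/top2.png",T[:,:,::-1]);cv2.imwrite("pics/scene2.png",S[:,:,::-1])
def cr(im,x,y,w=50): return cv2.resize(im[y-w//2:y+w//2,x-w//2:x+w//2],(400,300) if 0 else (300,300),interpolation=cv2.INTER_CUBIC)
# crops 50px -> 300 (x6): top pedestal, top stand ; scene pedestal, scene stand
g=np.vstack([np.hstack([cr(T,314,178),cr(T,443,213)]),np.hstack([cr(S,390,255),cr(S,254,365)])])
cv2.imwrite("pics/probe.png",g[:,:,::-1])
```

```text
[474.17697299 154.25745131 219.94403167]
```

View pics/probe.png

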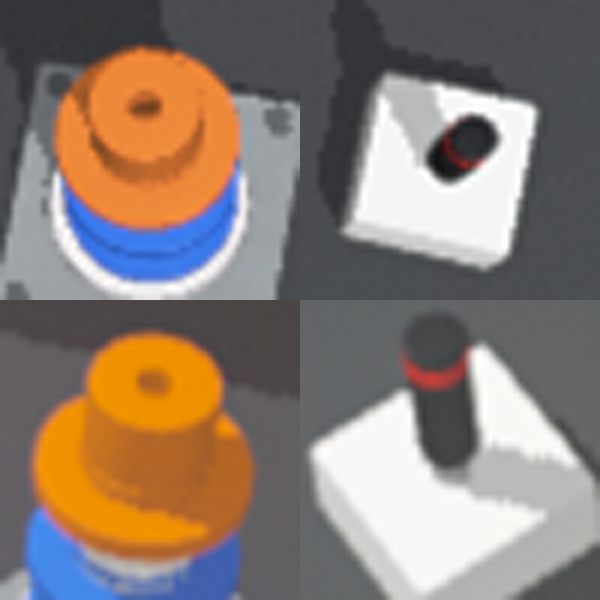

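```bash
cat >> h.py <<'E'
def handle(im,box,t):
    x0,y0,x1,y1=box;p=im[y0:y1,x0:x1].astype(int)
    m=((p.max(2)<t)|((p[...,0]>1.8*p[...,1])&(p[...,0]>70))).astype(np.uint8)
    k=max(cv2.findContours(m,cv2.RETR_EXTERNAL,cv2.CHAIN_APPROX_NONE)[0],key=cv2.contourArea)+np.array([x0,y0])
    M=cv2.moments(k);return np.array([M["m10"],M["m01"]])/M["m00"],M["m00"],cv2.minAreaRect(k)
E
python3 - <<'E'
from h import *
np.set_printoptions(precision=1,suppress=True)
T=cv2.imread("pics/top2.png")[:,:,::-1].copy();S=cv2.imread("pics/scene2.png")[:,:,::-1].copy()
a,A,ra=handle(T,(436,204,454,221),90);b,B,rb=handle(S,(240,338,264,372),80)
print("handle",a,A,ra,b,B,rb,"tri",tri(a,b),plane("top",a,75),plane("scene",b,75))
print("htop",tri((447.5,210.5),(251.6,345.7)))
m=tri((312.9,169.9),(390.2,243.2));print("mouth",m,plane("top",(312.9,169.9),176),plane("scene",(390.2,243.2),176))
u,_,_=gray(T,(415,190,470,240),170);v,_,_=gray(S,(225,340,285,400),170);print("stand",plane("top",u,18),plane("scene",v,18))
for p in((653.6,-24.4,176),): print(proj("top",p),proj("scene",p))
E
```

```text
handle [444.3 212.3] 63.5 ((444.2500305175781, 212.25), (6.363960266113281, 11.31370735168457), 45.0) [252.1 354.2] 170.0 ((251.89382934570312, 354.9071350097656), (24.279438018798828, 9.512216567993164), 86.18592071533203) tri [ 569.3 -373.4   77.1] [ 569.4 -374.3] [ 568.5 -372.2]
htop [ 568.7 -373.4  105.7]
mouth [651.3 -27.  176.7] [651.4 -27. ] [651.1 -26.3]
stand [ 572.2 -379.2] [ 572.4 -375.1]
[311.9 169.1] [391.7 243.3]
```

arm_command:
  series:
    - [-0.01,-0.055,0,0]
    - [-0.02,-0.11,0,0]
    - [-0.03,-0.165,0,0]
    - [-0.04,-0.22,0,0]
    - [-0.05,-0.275,0,0]
    - [-0.06,-0.33,0,0]
    - [-0.07,-0.385,0,0]
    - [-0.08,-0.44,0,0]
    - [-0.09,-0.495,0,0]
    - [-0.095,-0.5278,0,0]

```text
clock: 34.28
eef_pos: [567.3, -377.2, 219.6]
orientation: [-0.001, 0.002, 1.0, -0.001]
force: [0.0, -0.5, 0.8]
grip_width: 92.0
grasp_force: 0.0
```

arm_command:
  series:
    - [0,0,0,0]
    - [0,0,0,0]
    - [0,0,0,0]

```text
clock: 34.65
eef_pos: [568.9, -370.8, 220.3]
orientation: [0.0, -0.001, 1.0, 0.0]
force: [0.5, 0.4, -0.5]
grip_width: 91.9
grasp_force: 0.0
```

Run:
```python
from h import *
np.set_printoptions(precision=1,suppress=True)
S=r.read_camera("scene");print(r.sense()["eef_pos"])
b,B,rb=handle(S,(240,338,264,372),80);print(b,B,plane("scene",b,75))
v,a,_=gray(S,(225,340,285,400),170);print("stand",v,a,plane("scene",v,18))
```

```text
[ 569.  -370.8  220.5]
[252.1 354.3] 160.0 [ 568.8 -372.3]
stand [254.5 371.6] 1419.0 [ 572.5 -375. ]
```

Stand unmoved. Descend to TCP z about 56 over the probe at (569,-373).

arm_command:
  series:
    - [0,-0.002,0.04,0]
    - [0,-0.002,0.08,0]
    - [0,-0.002,0.1,0]
    - [0,-0.002,0.12,0]
    - [0,-0.002,0.14,0]
    - [0,-0.002,0.155,0]
    - [0,-0.002,0.163,0]
    - [0,-0.002,0.163,0]
    - [0,-0.002,0.163,0]

```text
clock: 35.83
eef_pos: [569.0, -374.7, 58.1]
orientation: [0.001, -0.0, 1.0, -0.0]
force: [0.7, 0.6, 0.8]
grip_width: 92.1
grasp_force: 0.0
```

arm_command:
  series:
    - [0,0,0,0]
    - [0,0,0,0]
    - [0,0,0,0]
    - [0,0,0,0]
    - [0,0,0,0]
    - [0,0,0,0]
    - [0,0,0,0]
    - [0,0,0,0]
  gripper: -1
  squeeze: 20

```text
clock: 36.83
eef_pos: [568.5, -374.3, 57.4]
orientation: [0.0, -0.0, 1.0, 0.0]
force: [0.4, 0.0, -0.1]
grip_width: 21.8
grasp_force: 20.0
```

arm_command:
  series:
    - [0,0,-0.02,0]
    - [0,0,-0.04,0]
    - [0,0,-0.08,0]
    - [0,0,-0.12,0]
    - [0,0,-0.16,0]
    - [0,0,-0.193,0]
    - [0,0,-0.193,0]
    - [0,0,-0.193,0]

```text
clock: 37.83
eef_pos: [568.0, -373.9, 250.3]
orientation: [-0.0, -0.0, 1.0, 0.0]
force: [0.3, -0.1, -1.2]
grip_width: 21.3
grasp_force: 20.0
```

arm_command:
  series:
    - [0,0,0,0]
    - [0,0,0,0]

```text
clock: 38.08
eef_pos: [568.1, -374.0, 249.2]
orientation: [-0.001, -0.0, 1.0, 0.0]
force: [-0.1, 0.1, -1.8]
grip_width: 21.4
grasp_force: 20.0
```

arm_command:
  series:
    - [-0.012,0.05,0,0]
    - [-0.025,0.1,0,0]
    - [-0.037,0.15,0,0]
    - [-0.05,0.2,0,0]
    - [-0.062,0.25,0,0]
    - [-0.074,0.3,0,0]
    - [-0.082,0.335,0,0]
    - [-0.0848,0.3494,0,0]
    - [-0.0848,0.3494,0,0]
    - [-0.0848,0.3494,0,0]

```text
clock: 39.33
eef_pos: [652.9, -27.5, 250.4]
orientation: [-0.0, 0.001, 1.0, -0.001]
force: [0.6, -0.1, -1.0]
grip_width: 21.9
grasp_force: 20.0
```

arm_command:
  series:
    - [0,0,0,0]
    - [0,0,0,0]
    - [0,0,0,0]

```text
clock: 39.7
eef_pos: [653.2, -25.4, 250.4]
orientation: [0.0, 0.0, 1.0, -0.0]
force: [-0.7, 0.4, -0.5]
grip_width: 21.9
grasp_force: 20.0
```

Run:
```python
from h import *
S=r.read_camera("scene");print(r.sense()["eef_pos"],proj("scene",(652.9,-24.6,196)))
cv2.imwrite("pics/pi.png",cv2.resize(S[200:280,350:430],(640,600) if 0 else (600,600),interpolation=cv2.INTER_CUBIC)[:,:,::-1])
```

```text
[653.24216115 -25.19825215 250.42739079] [392.32998957 236.53037503]
```

View pics/pi.png

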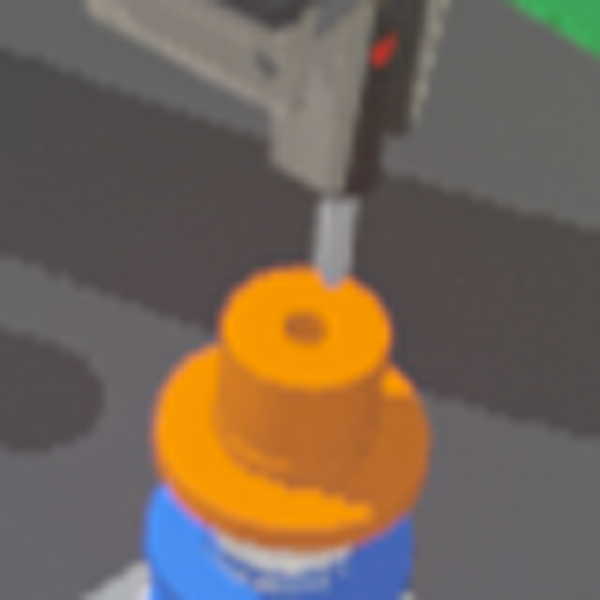

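arm_command:
  series:
    - [0.003,0,0.005,0]
    - [0.005,0,0.012,0]
    - [0.005,0,0.015,0]
    - [0.005,0,0.015,0]
    - [0.005,0,0.015,0]

```text
clock: 40.38
eef_pos: [648.4, -24.9, 235.5]
orientation: [0.0, -0.0, 1.0, -0.0]
force: [-0.2, 0.3, -1.6]
grip_width: 21.5
grasp_force: 20.0
```

Run:
```python
from h import *
S=r.read_camera("scene");T=r.read_camera("top");print(r.sense()["eef_pos"])
f=lambda a:cv2.resize(a,(400,500),interpolation=cv2.INTER_CUBIC)
cv2.imwrite("pics/pi2.png",np.hstack([f(S[215:265,370:410]),f(T[145:195,293:333])])[:,:,::-1])
```

```text
[648.43872691 -24.87367223 235.57797876]
```

View pics/pi2.png

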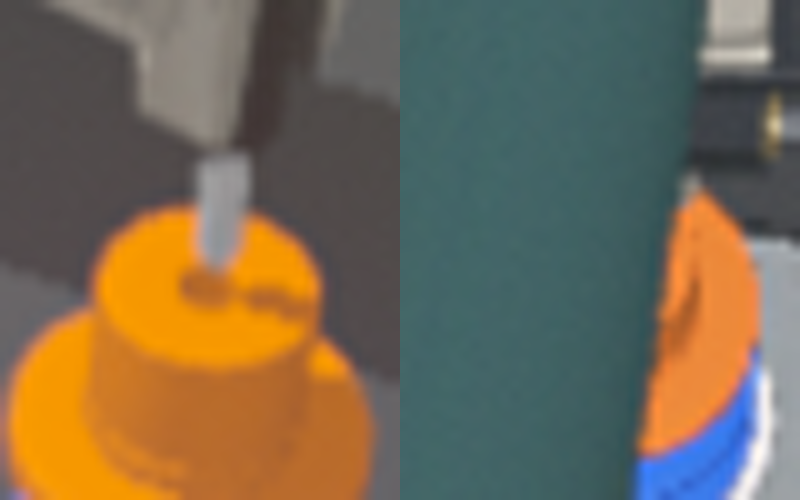

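Tip projects about 2.5 mm too far in +x (probe leans ~0.07 rad in the grip). Correct and start in.

arm_command:
  series:
    - [0.0015,0,0,0]
    - [0.0025,0,0,0]
    - [0.0025,0,0.003,0]
    - [0.0025,0,0.006,0]
    - [0.0025,0,0.009,0]
    - [0.0025,0,0.012,0]
    - [0.0025,0,0.014,0]
    - [0.0025,0,0.014,0]

```text
clock: 41.48
eef_pos: [646.0, -24.8, 221.3]
orientation: [0.0, -0.0, 1.0, 0.0]
force: [0.5, 0.5, -1.3]
grip_width: 21.6
grasp_force: 20.0
```

arm_command:
  series:
    - [0,0,0.003,0]
    - [0,0,0.006,0]
    - [0,0,0.009,0]
    - [0,0,0.012,0]
    - [0,0,0.012,0]

```text
clock: 42.1
eef_pos: [645.5, -24.9, 209.0]
orientation: [-0.0, -0.0, 1.0, -0.0]
force: [0.6, 0.5, -0.2]
grip_width: 21.6
grasp_force: 20.0
```

arm_command:
  series:
    - [0,0,0.003,0]
    - [0,0,0.005,0]
    - [0,0,0.007,0]
    - [0,0,0.009,0]
    - [0,0,0.009,0]

```text
clock: 42.72
eef_pos: [645.6, -24.9, 200.1]
orientation: [-0.0, -0.0, 1.0, -0.0]
force: [0.8, -0.0, -0.3]
grip_width: 21.6
grasp_force: 20.0
```

arm_command:
  series:
    - [0,0,0.001,0]
    - [0,0,0.002,0]
    - [0,0,0.003,0]
    - [0,0,0.003,0]

```text
clock: 43.22
eef_pos: [646.5, -24.9, 198.3]
orientation: [0.001, -0.0, 1.0, 0.0]
force: [1.7, 0.5, 5.5]
grip_width: 21.8
grasp_force: 20.0
```

Run:
```python
from h import *
S=r.read_camera("scene");print(r.sense()["eef_pos"])
f=lambda a:cv2.resize(a,(480,600),interpolation=cv2.INTER_CUBIC)
cv2.imwrite("pics/pi3.png",f(S[210:310,350:430])[:,:,::-1])
```

```text
[646.44692129 -24.84314893 198.24949086]
```

View pics/pi3.png

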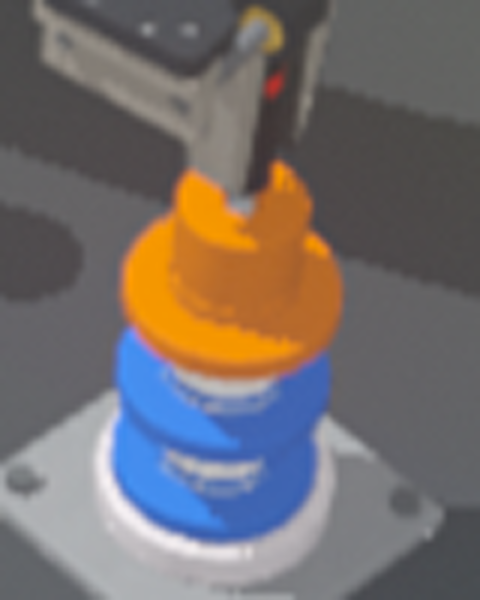

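arm_command:
  series:
    - [0,0,0,0]
    - [0,0,0,0]
    - [0,0,0,0]
    - [0,0,0,0]
    - [0,0,-0.03,0]
    - [0,0,-0.06,0]
    - [0,0,-0.085,0]
    - [0,0,-0.085,0]
  gripper: 0.2

```text
clock: 44.28
eef_pos: [646.8, -25.0, 284.3]
orientation: [0.002, -0.0, 1.0, 0.0]
force: [-0.3, 0.3, 0.5]
grip_width: 55.4
grasp_force: 0.0
```

Run:
```python
from h import *
np.set_printoptions(precision=1,suppress=True)
T=r.read_camera("top");S=r.read_camera("scene");print(r.sense()["eef_pos"])
HSV["red"]=((0,150,80),(6,255,255))
R={}
for n,im,b in(("top",T,(145,240,205,305)),("scene",S,(355,125,420,200))):
    sub=im[b[1]:b[3],b[0]:b[2]]
    for u,a,h in blobs(sub,"red",8): print(n,"ball",u+b[:2],a,cv2.minAreaRect(h)[1]);R[n]=u+b[:2]
    try:
        u,a,rc=gray(im,b,105);print(n,"base",u,a,rc)
        print(plane(n,u,14),[plane(n,p,14) for p in cv2.boxPoints(rc)])
    except Exception as e: print(e)
if len(R)==2: print(tri(R["top"],R["scene"]))
a=cv2.resize(T[235:310,135:215],(400,375));b=cv2.resize(S[120:195,350:430],(400,375))
c=cv2.resize(S[195:295,310:470],(800,500)) if 0 else cv2.resize(S[200:245,365:415],(240,216))
cv2.imwrite("pics/val.png",np.hstack([a,b])[:,:,::-1])
```

```text
[645.3 -24.8 281.5]
top ball [166.4 280.7] 64.0 (8.485280990600586, 9.192387580871582)
top base [176.5 271.3] 422.5 ((176.0, 271.5), (25.0, 18.0), 90.0)
[413.1 347.4] [array([446.8, 375.8]), array([447.2, 326.1]), array([378.6, 322. ]), array([378.1, 371.2])]
scene base [396.3 148.1] 1049.0 ((395.5811462402344, 150.05258178710938), (43.009246826171875, 31.001726150512695), 16.990825653076172)
[357.9 456.9] [array([329.1, 364.7]), array([261.3, 505.8]), array([395.6, 533.5]), array([454.1, 394. ])]
```

View pics/val.png

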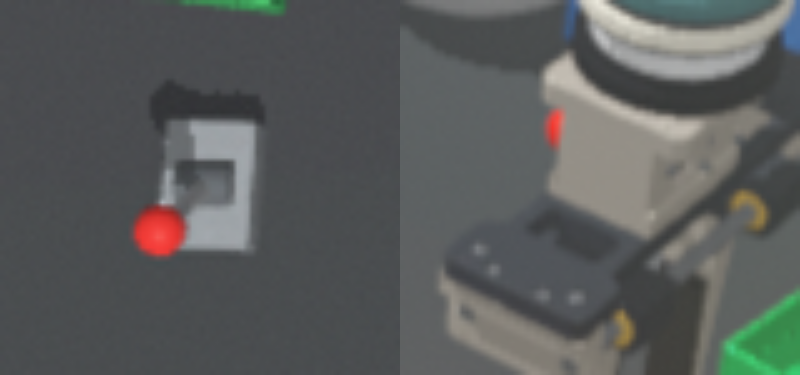

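arm_command:
  series:
    - [0.035,0.042,0,0]
    - [0.07,0.084,0,0]
    - [0.105,0.126,0,0]
    - [0.14,0.168,0,0]
    - [0.175,0.21,0,0]
    - [0.21,0.252,0,0]
    - [0.245,0.294,0,0]
    - [0.28,0.336,0,0]
    - [0.31,0.373,0,0]
    - [0.31,0.373,0,0]
  gripper: -1

```text
clock: 45.62
eef_pos: [332.3, 350.3, 280.8]
orientation: [-0.001, -0.004, 1.0, -0.001]
force: [-0.1, -0.3, -0.1]
grip_width: 0.4
grasp_force: 0.0
```

arm_command:
  series:
    - [0,0,0,0]
    - [0,0,0,0]
    - [0,0,0,0]

```text
clock: 46.0
eef_pos: [336.5, 347.2, 282.2]
orientation: [-0.0, 0.001, 1.0, -0.0]
force: [0.1, 0.5, 0.1]
grip_width: 0.5
grasp_force: 0.0
```

Run:
```python
from h import *
np.set_printoptions(precision=1,suppress=True)
S=r.read_camera("scene");T=r.read_camera("top");print(r.sense()["eef_pos"])
HSV["red"]=((0,150,80),(6,255,255));b=(340,110,440,210)
for u,a,h in blobs(S[110:210,340:440],"red",8): u=u+b[:2];print(u,a,plane("scene",u,92),tri((166.4,280.7),u))
f=lambda a,x,y:cv2.resize(a[y-40:y+40,x-40:x+40],(400,400),interpolation=cv2.INTER_CUBIC)
cv2.imwrite("pics/pf.png",np.hstack([f(S,385,240),f(T,316,170)])[:,:,::-1])
```

```text
[336.2 347.6 282.4]
[383.6 145.1] 50.5 [376.6 352. ] [379.4 347.3  95.8]
```

View pics/pf.png

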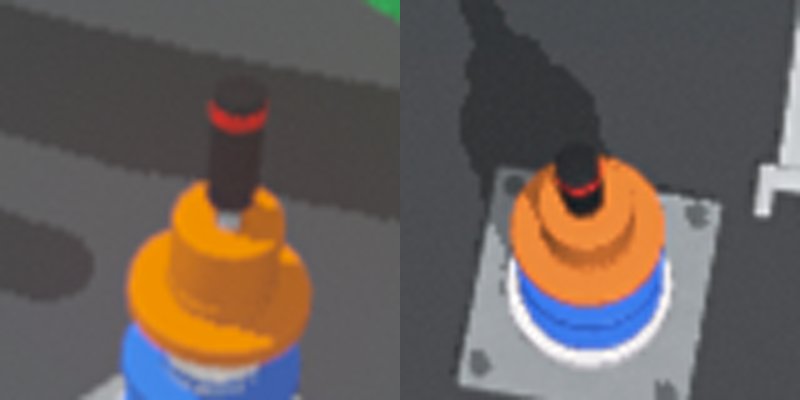

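Probe stands fully in and upright. The ball triangulates to (379,348,94), as expected. Descend behind it and push +x.

arm_command:
  series:
    - [0.002,0,0.05,0]
    - [0.004,0,0.1,0]
    - [0.004,0,0.15,0]
    - [0.004,0,0.18,0]
    - [0.004,0,0.197,0]
    - [0.004,0,0.197,0]
    - [0.004,0,0.197,0]
    - [0.004,0,0.197,0]

```text
clock: 47.1
eef_pos: [332.3, 348.6, 86.4]
orientation: [0.001, 0.0, 1.0, 0.001]
force: [-0.7, -0.5, -0.4]
grip_width: 0.6
grasp_force: 0.0
```

arm_command:
  series:
    - [-0.01,0,0,0]
    - [-0.02,0,0,0]
    - [-0.03,0,0,0]
    - [-0.04,0,0,0]
    - [-0.05,0,0,0]
    - [-0.06,0,0,0]
    - [-0.07,0,0,0]
    - [-0.078,0,0,0]
    - [-0.083,0,0,0]
    - [-0.083,0,0,0]

```text
clock: 48.35
eef_pos: [415.2, 348.0, 85.3]
orientation: [0.0, 0.0, 1.0, 0.0]
force: [-0.4, 1.1, -0.5]
grip_width: 0.3
grasp_force: 0.0
```

arm_command:
  series:
    - [-0.004,0,0,0]
    - [-0.007,0,0,0]
    - [-0.01,0,0,0]
    - [-0.012,0,0,0]
    - [-0.012,0,0,0]

```text
clock: 48.98
eef_pos: [425.6, 348.1, 85.2]
orientation: [-0.001, -0.0, 1.0, -0.0]
force: [-4.1, 0.2, 1.9]
grip_width: 0.4
grasp_force: 2.4
```

Run:
```python
from h import *
np.set_printoptions(precision=1,suppress=True)
S=r.read_camera("scene");T=r.read_camera("top")
HSV["red"]=((0,150,80),(6,255,255))
for n,im,b in(("scene",S,(340,110,450,210)),("top",T,(140,230,210,310))):
  for u,a,h in blobs(im[b[1]:b[3],b[0]:b[2]],"red",6): u=u+b[:2];print(n,u,a,plane(n,u,92))
```

```text
scene [404.8 156.4] 48.0 [450.8 347.4]
```

Ball now at x≈451 (against its stop). Back off, rise, verify.

arm_command:
  series:
    - [0.02,0,0,0]
    - [0.05,0,0,0]
    - [0.08,0,-0.02,0]
    - [0.09,0,-0.07,0]
    - [0.09,0,-0.12,0]
    - [0.09,0,-0.15,0]
    - [0.09,0,-0.15,0]
    - [0.09,0,-0.15,0]

```text
clock: 50.08
eef_pos: [336.2, 347.6, 234.6]
orientation: [-0.0, -0.0, 1.0, -0.0]
force: [-0.2, -0.1, -0.0]
grip_width: 0.5
grasp_force: 0.0
```

Run:
```python
from h import *
np.set_printoptions(precision=1,suppress=True)
S=r.read_camera("scene");T=r.read_camera("top");s=r.sense();print(s["eef_pos"],s["clock"])
HSV["red"]=((0,150,80),(6,255,255))
for n,im,b in(("scene",S,(340,110,450,210)),("top",T,(140,230,210,310))):
  for u,a,h in blobs(im[b[1]:b[3],b[0]:b[2]],"red",6): u=u+b[:2];print(n,u,a,plane(n,u,92))
  for u,a,h in blobs(im,"yellow",150): print(n,"cap",u,a,plane(n,u,30))
cv2.imwrite("pics/end.png",S[:,:,::-1])
```

```text
[336.1 347.4 234. ] 50.175
scene [404.6 156.1] 54.5 [449.6 348.1]
scene cap [445.2 191. ] 437.0 [581.4 363. ]
top [169.2 253.4] 65.5 [450.5 345.8]
top cap [171.9 212.2] 377.0 [575.2 365.8]
```

View pics/end.png

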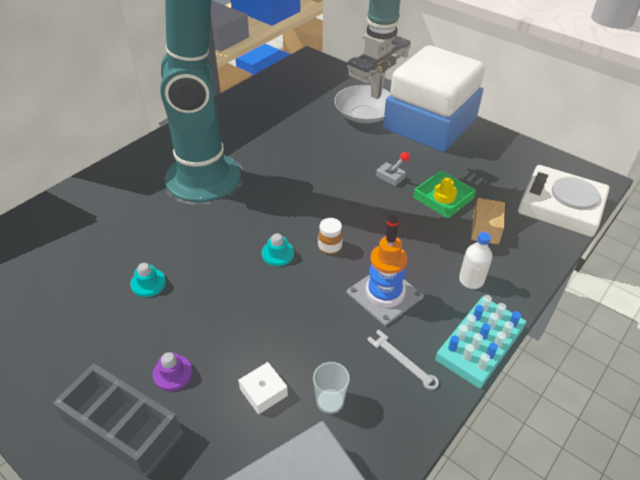

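The picture shows the column with end cap and probe at (388,265), the dust cap in the tray at (445,191) and the lever over at (405,156). Bystanders are in place and the robot is clear of everything.

```bash
python3 -c "
from bench import r
print(r.job_done())"
```

```text
the job is handed in; nothing more can be done
None
```

The job is handed in at about 50 s, with no verdict returned: both blue cartridges, the end cap and the probe are seated on the pedestal, the dust cap is in the tray, the valve lever is swung fully over, and the robot is clear.

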